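# Overhang a frame rail for gilding

## Task

On the raised wooden board, push the longer thin wooden rail, the one with the rounded end, toward the board's right-hand edge (right as the robot sees it) until its rounded end sticks out 40 mm past that edge, which is when the pencil line across it lies over the edge, with the rail square to the edge, so that the rounded end can be gilded all round. Only push or drag it with the fingers, never pick it up or tip it, and leave everything else where it lies.

Things in the scene. Friction and masses are not known exactly. Their poses are not given: they have to be found in the camera images.
- board: Fixed thick dark-wood board on the bench, 280 mm (its x, away from the robot) by 340 mm (its y, to the robot's left) and 50 mm high, flat top 50 mm above the bench. Origin: centre of its underside. Its place and yaw vary (up to about 0.2 rad).
- board_edge (a point): Middle of the board's right-hand top edge, the edge to be overhung; 170 mm from the board's centre along its -y, 50 mm above the bench. Axes as the board: x runs along this edge, -y points outward past it.
- rail: Loose thin flat bare-wood rail, 60 mm wide (its x), 180 mm long (its y), 8 mm thick, about 60 g, flat on the board's near or far half, wholly on it. The -y end is a half round of 30 mm radius that starts pointing at the right-hand edge, within 0.25 rad of square; the +y end (tail) is cut square. A dark pencil line crosses its top 40 mm from the tip. Origin: centre of its underside, 90 mm from each end.
- rail_tip (a point): Extreme point of the rail's rounded end, on its underside; axes as the rail.
- rail_tail (a point): Middle of the rail's square-cut tail end, on its underside; axes as the rail.
- slip: Bystander: shorter plain rectangular wooden slip, 50 x 110 x 8 mm, of the same wood, lying on the other half of the board, at least 20 mm clear of the rail. Origin: centre of its underside. It must stay where it is.
- weight: Bystander: small dark steel weight with a knob, 38 mm across and 34 mm high, standing on the slip. Origin: centre of its underside. It must stay where it is.
- tray: Bystander: low open brass tray, 160 x 120 mm, 28 mm high, on the bench to the right of the board. Origin: centre of its underside. It must stay where it is.
- jar: Bystander: white ceramic cup, 72 mm across, 85 mm high, on the bench at the left. Origin: centre of its underside. It must stay where it is.
- bottle: Bystander: amber bottle, 60 mm across, 130 mm high, on the bench at the left. Origin: centre of its underside. It must stay where it is.
- brush: Bystander: brush lying on the bench to the left of the board. It must stay where it is.
- mallet: Bystander: wooden mallet lying on the bench to the right of the board, nearer the robot than the tray, head 60 x 110 x 60 mm. It must stay where it is.

How it is judged:
By the outcome, as a careful person would: the job done as asked, in the order asked, and still so for the second after the job is handed in, with the robot touching nothing.
It also fails if it takes over 58 s, if anything falls off the work surface, if the arm or the gripper's body presses on something with over 40 N, if the wrist force passes 120 N, or if a joint passes its speed limit or range.

## Robot

A 7-joint arm with a two-finger parallel gripper is mounted at the origin on the work surface. World frame = base frame: x ahead of the robot, y to its left, z up, the work surface at z = 0. Lengths are in m, angles in rad, forces in N, time in s.
With the tool pointing down it reaches from about 0.425 to 0.925 m from the base axis. Payload 6.8 kg.
Tool frame: the origin (TCP) lies midway between the tips of the shut fingers; the grasp point (between the pads) lies r.grip_point_offset behind it (r.grip_point_offset is the distance from the TCP to the grasp point, in m); z points along the fingers, y is the direction in which the jaws open and shut (so a half turn about z gives the same grasp; the last joint's range is limited). The gripper opens to 85 mm and grips with 20 to 120 N. Pads are 22 mm wide; open, the fingers measure 114 mm over their backs; the gripper's body (76 mm by 85 mm) begins 54 mm behind the grasp point. The pads swing forward as they close: fully open they stand 13 mm farther back than shut.
Start: joints at [-1.426, 0.477, 0.022, 1.555, -0.011, 1.109, -0.083], TCP at [0.169, 0.654, 0.209] pointing down, gripper open.
Joint ranges: [-2.96, 2.96], [-0.34, 2.1], [-1.41, 1.46], [0.24, 2.44], [-1.37, 4.51], [0.17, 1.92], [-2.96, 2.96]. Speed limits (rad/s): [2.39, 2.39, 3.14, 3.14, 3.14, 3.14, 3.14].

## Interface

Orientations are given as a rotation vector (axis times angle).
In Python, from bench import r gives the robot as it stands. The module is installed in compiled form; this text tells all that it offers.
- The arm moves only by the tool play_rows, never from a script. Its argument "deltas" is a list of rows, each a list of 3 entries, a list of its own where there are three numbers: the finger opening in mm, from 0 to 85.4, then the shift along the tool's x, y, z in mm, then the turn, a rotation vector about the tool's x, y, z in rad. A call has 1 to 8 rows; each row is the pose to reach, as a shift and turn from the pose measured when the call began, along the tool's axes at that moment; what a row does not reach only later rows make up. A row lasts 1/8 s, in which the tool goes at most 62.5 mm and 10.7 degrees, less where a joint would pass 70% of its speed; a pose out of reach is approached as far as the arm can. A call with a gripper value outside its range is refused whole. The fingers move at their own pace and stop on an object; "squeeze" is the grip in N (left out, the last holds). Time passes only in rows, so rows that repeat a pose let the fingers close. It gives the time, the measured TCP pose, the force and the opening at its end, in the units of the state.
- r.get_obs(): the state, without advancing time (a new reading comes with each control period).
- r.grab_frame(name): name is "scene" or "side" or "wrist"; returns (picture, depth): 480x640x3 uint8, red, green, blue; 480x640 float32, m along the optical axis (not along the pixel's ray), 0 where there is no reading.
- r.camera_model(name): a dict with "mtx" (3x3 intrinsics, pixels), "D" ([k1, k2, p1, p2, k3] as OpenCV has them; the pictures are not rectified), "rvec" (rotation vector, rad) and "tvec" (3), from world to camera coordinates, as OpenCV has them; the wrist camera has in their place "T_tool_cam" (4x4, takes a point from camera to tool coordinates, whose origin is the TCP and whose axes are the flange's). Camera axes: x right, y down, z forward; pixel columns grow to the right and rows downward; lengths in m; the calibration is good to about 2 mm. A picture is of the moment at which its call begins: read the wrist's pose just before it. camera_model takes no time and is no camera call.
- r.hand_in(): hands the job in, once; it reports no verdict.
The state is a dict: "clock": time; "joints": joint angles; "qvel": joint speeds; "tau": joint torques, N m; "tcp_pos": TCP position; "orientation": TCP orientation; "contact_force": force on the tool from outside, world axes, zero at the start; "moment": the same for the moment, N m; "grip_width": finger opening in m.
Only numpy, scipy, OpenCV 4.12 (cv2) and the standard library are available. Lean on these libraries where they do the work, as an engineer would, in place of code of your own. Each camera call takes 0.05 s, during which the arm holds its last target. There are 200 camera calls.

## Working session

There is one attempt and no reset: what is moved stays moved. The work goes in short steps, Python scripts to look and compute and a tool call to move; the robot and the scene stay as the last step left them, time stands still between calls to the robot, and variables do not carry over. Pictures are saved under pics/ and viewed, about 8 in all and at most 12, crops included, and the job is handed in when it is done.

Besides the shell and the picture viewer there is one more tool, called after "Request:" as name(argument=value, ...), one argument or row to a line, values as JSON. play_rows: Moves the arm, as the interface text tells. Its arguments: {"type":"object","properties":{"deltas":{"type":"array"},"squeeze":{"type":"number"}},"required":["deltas"]}

```bash
mkdir -p pics
python3 - <<'E'
from bench import r
import cv2,numpy as np
o=r.get_obs(); print(o)
for n in("scene","side"):
    p,d=r.grab_frame(n); cv2.imwrite(f"pics/{n}0.png",p[:,:,::-1]); np.savez(f"{n}0.npz",p=p,d=d)
    print(n,r.camera_model(n))
print(r.camera_model("wrist"),r.grip_point_offset)
E
```

```text
{'clock': 0.0, 'joints': array([-1.4260857 ,  0.47781432,  0.02232525,  1.55642136, -0.01152878,
        1.10927188, -0.08307066]), 'qvel': array([-3.12202943e-04, -7.48782621e-06,  3.52586065e-05,  1.79653338e-03,
       -1.40627313e-03, -1.22328345e-03,  2.69041766e-04]), 'tau': array([-6.67598124e-04, -5.96446180e+01,  1.60775386e+00, -2.81192708e+01,
        1.24980760e-02,  9.39849357e-03,  6.46224919e-06]), 'tcp_pos': array([0.16868033, 0.6529538 , 0.20762862]), 'orientation': array([-3.95961454e-01, -3.11641201e+00,  2.80072335e-03]), 'contact_force': array([ 0.28393168, -0.17686801,  0.2555666 ]), 'moment': array([ 0.04454408,  0.00805804, -0.00674372]), 'grip_width': 0.08569229238748709}
scene {'mtx': array([[586.68206465,   0.        , 319.10647675],
       [  0.        , 586.68206465, 227.54856205],
       [  0.        ,   0.        ,   1.        ]]), 'D': array([-0.07756539,  0.        ,  0.        ,  0.        ,  0.        ]), 'rvec': array([ 2.38346087,  0.81128452, -0.27096853]), 'tvec': array([-0.43136493, -0.20504882,  1.62475396])}
side {'mtx': array([[534.15932668,
[... 229 characters left out ...]
2.3661449 , -0.09625411,  0.03240384]), 'tvec': array([-0.50747832,  0.07213657,  1.16032407])}
{'mtx': array([[385.94226033,   0.        , 318.57528843],
       [  0.        , 385.94226033, 235.66002234],
       [  0.        ,   0.        ,   1.        ]]), 'D': array([-0.00860693,  0.        ,  0.        ,  0.        ,  0.        ]), 'T_tool_cam': array([[ 1.18851249e-03, -9.62622742e-01, -2.70843210e-01,
         6.84346455e-02],
       [ 9.99999272e-01,  1.20037177e-03,  1.21865541e-04,
         6.80327666e-04],
       [ 2.07802003e-04, -2.70843158e-01,  9.62623468e-01,
        -1.64847340e-01],
       [ 0.00000000e+00,  0.00000000e+00,  0.00000000e+00,
         1.00000000e+00]])} 0.0187
```

View pics/scene0.png

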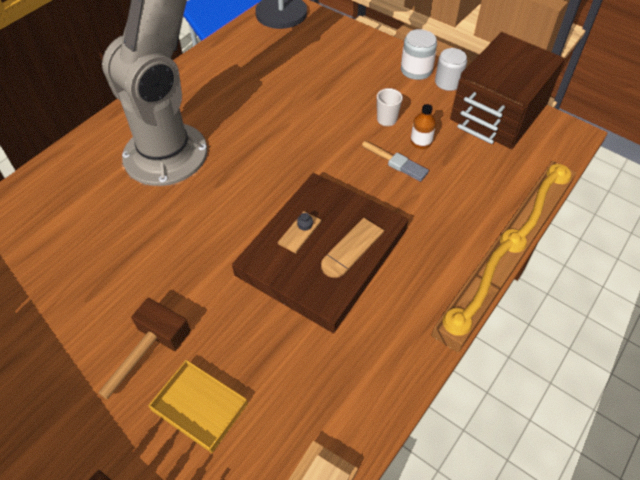

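View pics/side0.png

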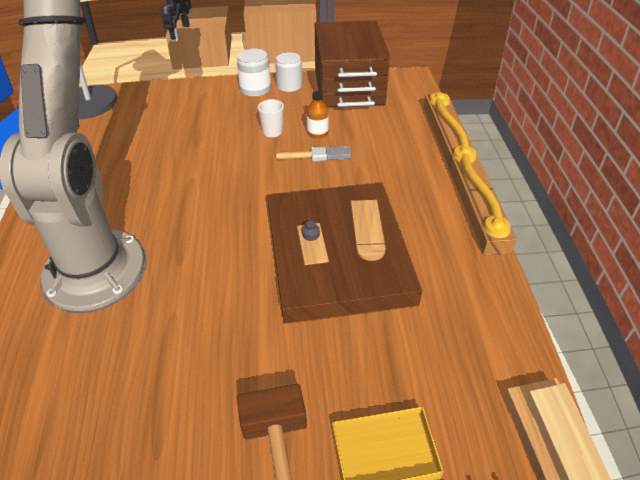

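Both views show the rail on the far half: in the side picture its tail is near (367,201), its tip near (371,260), and the right-hand top edge runs (285,306)–(419,293). The slip and weight are on the near half at about (312,243).

```bash
cat > h.py <<'E'
import numpy as np,cv2
from bench import r
from scipy.spatial.transform import Rotation as R
def cam(n,o=None):
    m=r.camera_model(n)
    if n=="wrist":
        T=np.eye(4);T[:3,:3]=R.from_rotvec(o['orientation']).as_matrix();T[:3,3]=o['tcp_pos']
        T=T@m['T_tool_cam']; return m,T[:3,:3],T[:3,3]
    A=R.from_rotvec(m['rvec']).as_matrix(); return m,A.T,-A.T@m['tvec']
def plane(c,uv,z):
    m,A,t=c; q=cv2.undistortPoints(np.float32(uv).reshape(-1,1,2),m['mtx'],m['D']).reshape(-1,2)
    d=np.c_[q,np.ones(len(q))]@A.T
    return (t+d*((z-t[2])/d[:,2])[:,None])[:,:2]
def rail(c,p,seed,z=.058,lo=(0,0,110)):
    "mask of bright wood containing the seed -> outline in world"
    v=cv2.cvtColor(p,cv2.COLOR_RGB2HSV)[:,:,2]
    mk=(v>lo[2]).astype(np.uint8)
    mk=cv2.morphologyEx(mk,cv2.MORPH_CLOSE,np.ones((5,5)))
    n,l=cv2.connectedComponents(mk); m=(l==l[seed[1],seed[0]]).astype(np.uint8)
    k=max(cv2.findContours(m,0,1)[0],key=cv2.contourArea)
    return plane(c,k.reshape(-1,2),z),k
E
python3 - <<'E'
from h import *
for n,seed in(("scene",(355,250)),("side",(368,225))):
    p=np.load(n+"0.npz")['p']; c=cam(n)
    w,k=rail(c,p,seed)
    print(n,p[seed[1],seed[0]],cv2.boundingRect(k),cv2.minAreaRect(np.float32(w*1000)),cv2.boxPoints(cv2.minAreaRect(np.float32(w*1000))).round())
p=np.load("side0.npz")['p'];c=cam("side")
print(plane(c,[(267,195),(380,185),(419,293),(285,306),(367,201),(371,260)],.05).round(3))
c=cam("scene"); print(plane(c,[(318,175),(408,215),(335,323),(235,267)],.05).round(3))
E
```

```text
scene [221 166 102] (321, 218, 63, 60) ((618.2486572265625, 22.14569854736328), (187.25650024414062, 64.68580627441406), 87.7936019897461) [[582. -70.]
 [647. -73.]
 [654. 114.]
 [590. 117.]]
side [227 171 105] (0, 0, 640, 480) ((521.9501953125, 504.44476318359375), (2111.552001953125, 3011.18310546875), 84.654296875) [[-1075.  -406.]
 [ 1923.  -687.]
 [ 2119.  1415.]
 [ -879.  1696.]]
[[ 0.398  0.156]
 [ 0.669  0.169]
 [ 0.694 -0.163]
 [ 0.429 -0.172]
 [ 0.629  0.115]
 [ 0.612 -0.068]]
[[ 0.416  0.163]
 [ 0.67   0.193]
 [ 0.704 -0.152]
 [ 0.438 -0.177]]
```

Request:
play_rows(
  deltas=[
    [40, [-40, -36, -7], [0, 0, 0.09]],
    [40, [-80, -72, -14], [0, 0, 0.18]],
    [40, [-120, -108, -21], [0, 0, 0.27]],
    [40, [-160, -144, -28], [0, 0, 0.36]],
    [40, [-200, -180, -35], [0, 0, 0.45]],
    [40, [-240, -216, -42], [0, 0, 0.54]],
    [40, [-280, -252, -49], [0, 0, 0.63]],
    [40, [-320, -288, -56], [0, 0, 0.72]],
  ],
)

```text
clock: 1.1
tcp_pos: [0.4071, 0.2925, 0.2643]
orientation: [1.472, 2.775, -0.003]
contact_force: [0.9, 1.3, 0.4]
grip_width: 0.04
```

```bash
cat >> h.py <<'E'
def togo(xy_z,az):
    "tool-frame shift (mm) and turn to world point with tool x at azimuth az, pointing down"
    o=r.get_obs();A=R.from_rotvec(o['orientation']).as_matrix()
    G=np.c_[[np.cos(az),np.sin(az),0],[np.sin(az),-np.cos(az),0],[0,0,-1]]
    print('t',round(o['clock'],2),'tcp',o['tcp_pos'].round(4),'az',np.arctan2(A[1,0],A[0,0]).round(4),'F',o['contact_force'].round(1),'w',round(o['grip_width'],4))
    print('shift',((np.array(xy_z)-o['tcp_pos'])@A*1000).round(1),'turn',R.from_matrix(A.T@G).as_rotvec().round(3))
E
python3 -c "
from h import *
togo([.57,.03,.30],1.65)"
```

```text
t 1.1 tcp [0.4071 0.2925 0.2643] az 2.1659 F [0.9 1.3 0.4] w 0.04
shift [-308.7  -12.3  -35.3] turn [-0.001  0.001  0.516]
```

Request:
play_rows(
  deltas=[
    [40, [-52, -2, -6], [0, 0, 0.09]],
    [40, [-104, -4, -12], [0, 0, 0.18]],
    [40, [-156, -6, -18], [0, 0, 0.27]],
    [40, [-208, -8, -24], [0, 0, 0.36]],
    [40, [-260, -10, -30], [0, 0, 0.45]],
    [40, [-309, -12, -35], [0, 0, 0.516]],
    [40, [-309, -12, -35], [0, 0, 0.516]],
    [40, [-309, -12, -35], [0, 0, 0.516]],
  ],
)

```text
clock: 2.1
tcp_pos: [0.5699, 0.0305, 0.2991]
orientation: [-2.131, -2.308, 0.004]
contact_force: [-0.2, 0.1, -0.4]
grip_width: 0.0398
```

Run:
```python
from h import *
o=r.get_obs();p,d=r.grab_frame("wrist"); cv2.imwrite("pics/w1.png",p[:,:,::-1]); np.savez("w1.npz",p=p,d=d,a=o['tcp_pos'],b=o['orientation']); print(o['tcp_pos'],o['orientation'],o['qvel'].max())
```

```text
[0.56989957 0.03052467 0.29910764] [-2.13094422 -2.30792926  0.00351209] 0.006959441650564306
```

View pics/w1.png

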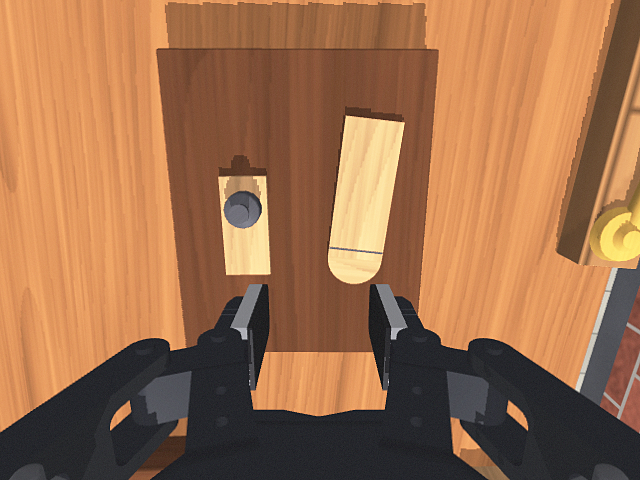

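The wrist view shows the board's left corners at (158,49) and (438,48), and its right edge at v≈351. The rail's tail is (347,115)–(404,122), its tip (354,284), and the pencil line v≈250.

```bash
cat >> h.py <<'E'
def edgefit(c,p,lines,dark_above=True):
    "fit straight edge along search columns: strongest gradient near v guess"
    pass
E
python3 - <<'E'
from h import *
f=np.load("w1.npz");p=f['p'];o=dict(tcp_pos=f['a'],orientation=f['b']);c=cam("wrist",o)
g=cv2.GaussianBlur(cv2.cvtColor(p,cv2.COLOR_RGB2GRAY),(3,3),0).astype(float)
gy=np.abs(np.gradient(g,axis=0));gx=np.abs(np.gradient(g,axis=1))
def fit(name,uv,z):
    w=plane(c,uv,z); l=cv2.fitLine(np.float32(w),cv2.DIST_HUBER,0,.001,.001).ravel(); print(name,'az',np.arctan2(l[1],l[0]).round(4),'pt',l[2:].round(4)); return l
us=np.r_[275:365]; vs=335+gy[335:370,us].argmax(0); e=fit('right edge',np.c_[us,vs],.05)
us=np.r_[170:430]; vs=40+gy[40:60,us].argmax(0); e2=fit('left edge',np.c_[us,vs],.05)
vs=np.r_[70:220]; us=425+gx[vs,:][:,415:445].argmax(1)-10; fit('far side',np.c_[us,vs],.05)
us=np.r_[352:400]; vs=108+gy[108:128,us].argmax(0); t=fit('tail?',np.c_[us,vs],.058)
w,k=rail(c,p,(370,180),lo=(0,0,170)); b=cv2.minAreaRect(np.float32(w*1000)); print(b,cv2.boundingRect(k)); print(cv2.boxPoints(b).round(1))
n=np.array([-e[1],e[0]]);n*=-np.sign(n[1]); print('tip overhang(mm)',((w-e[2:4])@n).max()*1000,'board y len',((e2[2:4]-e[2:4])@n)*1000)
a,bb,dd=plane(c,[(354,284),(347,115),(404,122)],.058);print('tip,tail corners',a,bb,dd)
s,_=rail(c,p,(250,260),lo=(0,0,170)); print('slip',cv2.minAreaRect(np.float32(s*1000)))
E
```

```text
right edge az 0.082 pt [ 0.5938 -0.1633]
left edge az 0.0798 pt [0.5402 0.1724]
far side az -1.4933 pt [0.6831 0.09  ]
tail? az -0.0303 pt [0.6208 0.112 ]
((617.36767578125, 22.27600860595703), (179.9507598876953, 60.39189529418945), 88.12081146240234) (328, 115, 77, 169)
[[584.2 -66.7]
 [644.6 -68.6]
 [650.5 111.2]
 [590.1 113.2]]
tip overhang(mm) -93.96643776160931 board y len -338.92532
tip,tail corners [ 0.61819149 -0.06820928] [0.59187223 0.11316697] [0.64990564 0.11113234]
slip ((492.92816162109375, -11.238327026367188), (50.535743713378906, 110.22128295898438), 5.229516983032227)
```

```bash
python3 -c "
from h import *
togo([.6186,.138,.075],1.6503)"
```

```text
t 2.15 tcp [0.5697 0.0312 0.2991] az 1.6519 F [ 0.2 -0.   0.2] w 0.0403
shift [102.7  57.8 223.9] turn [-0.002  0.001  0.002]
```

Request:
play_rows(
  deltas=[
    [40, [34, 19, 40], [0, 0, 0]],
    [40, [68, 38, 80], [0, 0, 0]],
    [40, [103, 58, 120], [0, 0, 0]],
    [40, [103, 58, 170], [0, 0, 0]],
    [40, [103, 58, 210], [-0.002, 0, 0.002]],
    [40, [103, 58, 224], [-0.002, 0.001, 0.002]],
    [40, [103, 58, 224], [-0.002, 0.001, 0.002]],
    [40, [103, 58, 224], [-0.002, 0.001, 0.002]],
  ],
)

```text
clock: 3.15
tcp_pos: [0.6201, 0.1388, 0.0768]
orientation: [2.131, 2.307, 0.004]
contact_force: [1.0, 0.1, -0.7]
grip_width: 0.04
```

Run:
```python
from h import *
togo([.6186,.138,.053],1.6503)
p,d=r.grab_frame("wrist"); cv2.imwrite("pics/w2.png",p[:,:,::-1])
```

```text
t 3.15 tcp [0.6201 0.1388 0.0768] az 1.6502 F [ 1.   0.1 -0.7] w 0.04
shift [-0.7 -1.6 23.8] turn [ 0.003 -0.001 -0.   ]
```

View pics/w2.png

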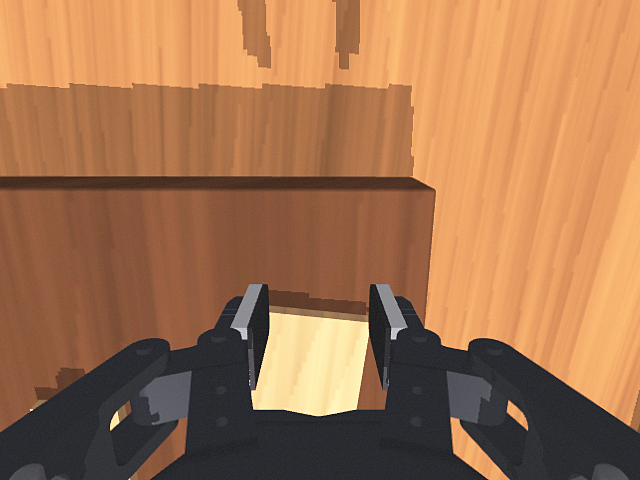

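The close view shows the tail at about v≈305–320, just ahead of the fingertips, with the rail centred between them to within 3 mm. I'll back off a little, narrow the fingers and descend behind the tail.

Request:
play_rows(
  deltas=[
    [28, [8, -4, 5], [0, 0, 0]],
    [28, [8, -4, 10], [0.003, 0, 0]],
    [28, [8, -4, 16], [0.003, 0, 0]],
    [28, [8, -4, 20], [0.003, 0, 0]],
    [28, [8, -4, 22], [0.003, 0, 0]],
    [28, [8, -4, 24], [0.003, 0, 0]],
    [28, [8, -4, 24], [0.003, 0, 0]],
  ],
)

```text
clock: 4.08
tcp_pos: [0.6156, 0.1464, 0.0528]
orientation: [-2.131, -2.307, -0.001]
contact_force: [-0.3, 0.5, -0.2]
grip_width: 0.0277
```

Request:
play_rows(
  deltas=[
    [28, [0, 0, 1], [0, 0, 0]],
    [28, [0, 0, 1], [0, 0, 0]],
  ],
)

```text
clock: 4.32
tcp_pos: [0.6155, 0.1464, 0.0518]
orientation: [-2.131, -2.307, -0.001]
contact_force: [0.1, -0.4, -0.2]
grip_width: 0.0282
```

Request:
play_rows(
  deltas=[
    [28, [0, 0, 1], [0, 0, 0]],
    [28, [0, 0, 1], [0, 0, 0]],
  ],
)

```text
clock: 4.58
tcp_pos: [0.6155, 0.1464, 0.0507]
orientation: [-2.131, -2.307, -0.001]
contact_force: [0.1, -0.8, -0.4]
grip_width: 0.028
```

Request:
play_rows(
  deltas=[
    [28, [-6, 0, 0.7], [0, 0, 0]],
    [28, [-12, 0, 0.7], [0, 0, 0]],
    [28, [-17, 0, 0.7], [0, 0, 0]],
    [28, [-22, 0, 0.7], [0, 0, 0]],
    [28, [-28, 0, 0.7], [0, 0, 0]],
    [28, [-36, 0, 0.7], [0, 0, 0]],
    [28, [-44, 0, 0.7], [0, 0, 0]],
    [28, [-52, 0, 0.7], [0, 0, 0]],
  ],
)

```text
clock: 5.58
tcp_pos: [0.6197, 0.0938, 0.05]
orientation: [-2.132, -2.307, -0.001]
contact_force: [-0.2, 0.2, -0.1]
grip_width: 0.028
```

Run:
```python
from h import *
togo([.6186,.138,.0503],1.6503)
p,d=r.grab_frame("side"); cv2.imwrite("pics/s3.png",cv2.resize(p[160:340,220:460,::-1],None,fx=3,fy=3))
```

```text
t 5.58 tcp [0.6197 0.0938 0.05  ] az 1.6497 F [-0.2  0.2 -0.1] w 0.028
shift [44.1  2.4 -0.3] turn [ 0.    -0.001 -0.001]
```

View pics/s3.png

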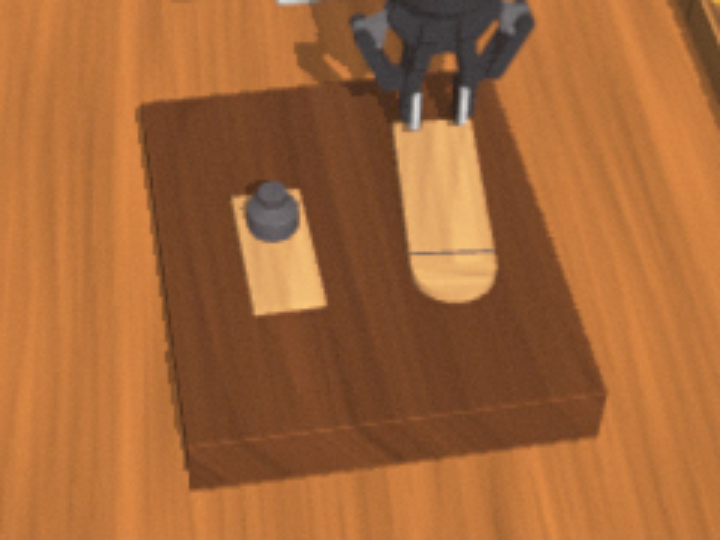

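The crop shows the fingertips (about (413,128) and (461,123)) lying over the tail line at v≈122, with the rail unmoved. At this opening the tips stand more than 8 mm back, so they passed over the rail. I'll go back behind the tail and feel for the board.

Request:
play_rows(
  deltas=[
    [28, [15, 0, -3], [0, 0, 0]],
    [28, [35, 0, -3], [0, 0, 0]],
    [28, [50, 0, -3], [0, 0, 0]],
    [28, [52, 0, 0], [0, 0, 0]],
    [28, [52, 0, 3], [0, 0, 0]],
    [28, [52, 0, 4], [0, 0, 0]],
    [28, [52, 0, 5], [0, 0, 0]],
    [28, [52, 0, 5], [0, 0, 0]],
  ],
)

```text
clock: 6.62
tcp_pos: [0.6158, 0.1436, 0.0451]
orientation: [2.134, 2.305, -0.0]
contact_force: [-0.0, 0.5, 0.7]
grip_width: 0.028
```

Request:
play_rows(
  deltas=[
    [28, [0, 0, 1], [0, 0, 0]],
    [28, [0, 0, 2], [0, 0, 0]],
    [28, [0, 0, 2], [0, 0, 0]],
  ],
)

```text
clock: 7.0
tcp_pos: [0.6157, 0.1435, 0.043]
orientation: [2.135, 2.305, -0.0]
contact_force: [-0.5, 0.4, 0.2]
grip_width: 0.028
```

Request:
play_rows(
  deltas=[
    [28, [0, 0, 1], [0, 0, 0]],
    [28, [0, 0, 1], [0, 0, 0]],
  ],
)

```text
clock: 7.25
tcp_pos: [0.6156, 0.1436, 0.0419]
orientation: [2.135, 2.305, -0.001]
contact_force: [-0.4, 0.3, 0.2]
grip_width: 0.0277
```

Request:
play_rows(
  deltas=[
    [28, [0, 0, 1], [0, 0, 0]],
    [28, [0, 0, 1], [0, 0, 0]],
  ],
)

```text
clock: 7.5
tcp_pos: [0.6156, 0.1436, 0.0407]
orientation: [-2.134, -2.305, 0.001]
contact_force: [0.3, -0.2, 0.4]
grip_width: 0.0279
```

Request:
play_rows(
  deltas=[
    [28, [0, 0, 1], [0, 0, 0]],
    [28, [0, 0, 1], [0, 0, 0]],
  ],
)

```text
clock: 7.75
tcp_pos: [0.6155, 0.1435, 0.0396]
orientation: [-2.134, -2.305, 0.001]
contact_force: [-0.3, -0.5, 0.1]
grip_width: 0.028
```

Run:
```python
from h import *
togo([.6186,.138,.0503],1.6503)
p,d=r.grab_frame("side"); cv2.imwrite("pics/s4.png",cv2.resize(p[160:260,320:440,::-1],None,fx=5,fy=5))
```

```text
t 7.75 tcp [0.6155 0.1435 0.0396] az 1.6476 F [-0.3 -0.5  0.1] w 0.028
shift [ -5.8   2.7 -10.7] turn [-0.001  0.    -0.003]
```

View pics/s4.png

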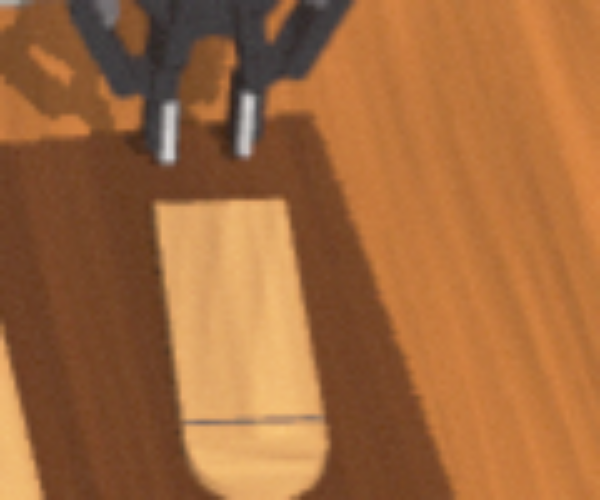

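Run:
```python
from h import *
c=cam("side")
for z in(.05,.053,.056,.06):print(z,plane(c,[(353.5,192.5),(369,191.3),(351.2,201),(377,200)],z).round(4).tolist())
```

```text
0.05 [[0.6019, 0.1472], [0.639, 0.1485], [0.5928, 0.1178], [0.6531, 0.1164]]
0.053 [[0.6013, 0.1438], [0.6383, 0.1451], [0.5923, 0.1145], [0.6524, 0.1131]]
0.056 [[0.6008, 0.1404], [0.6377, 0.1417], [0.5918, 0.1112], [0.6517, 0.1097]]
0.06 [[0.6, 0.1358], [0.6367, 0.1371], [0.5911, 0.1068], [0.6507, 0.1053]]
```

Run:
```python
from h import *
p,d=r.grab_frame("side"); m,A,t=cam("side")
uv=np.array([(u,v) for v in range(176,198) for u in(352,353,354,368,369)])
q=cv2.undistortPoints(np.float32(uv).reshape(-1,1,2),m['mtx'],m['D']).reshape(-1,2)
P=np.c_[q,np.ones(len(q))]*d[uv[:,1],uv[:,0]][:,None]@A.T+t
for a,b in list(zip(uv,P.round(4)))[1::5]:print(a,b,p[a[1],a[0]])
```

```text
[353 176] [0.5954 0.1261 0.1177] [66 64 63]
[353 177] [0.5958 0.1281 0.1132] [68 65 66]
[353 178] [0.5963 0.1306 0.1082] [61 60 59]
[353 179] [0.5962 0.1292 0.1064] [69 64 66]
[353 180] [0.596  0.1268 0.1055] [110 108 107]
[353 181] [0.5966 0.13   0.0999] [185 179 179]
[353 182] [0.5969 0.1315 0.0956] [195 190 188]
[353 183] [0.5974 0.1335 0.091 ] [195 190 190]
[353 184] [0.5971 0.1314 0.0898] [194 188 187]
[353 185] [0.5966 0.1273 0.0903] [198 196 193]
[353 186] [0.5979 0.1345 0.0811] [211 208 204]
[353 187] [0.5975 0.1313 0.0808] [214 212 210]
[353 188] [0.5974 0.1303 0.0786] [215 210 207]
[353 189] [0.598  0.1332 0.0731] [213 209 206]
[353 190] [0.5978 0.1311 0.0718] [217 214 212]
[353 191] [0.5982 0.1328 0.0673] [215 212 212]
[353 192] [0.598  0.1305 0.0663] [150 135 124]
[353 193] [0.6001 0.1433 0.0519] [114  76  58]
[353 194] [0.5997 0.1398 0.0519] [107  67  38]
[353 195] [0.5991 0.1355 0.0526] [104  59  36]
[353 196] [0.5999 0.1394 0.046 ] [107  66  38]
[353 197] [0.5986 0.1305 0.0508] [106  62  36]
```

Depth puts the finger faces at y≈0.131 and the tips at z≈0.065, still about 12 mm above where they must be. I'll go further down.

Request:
play_rows(
  deltas=[
    [28, [0, 3, 2], [0, 0, -0.003]],
    [28, [0, 3, 4], [0, 0, -0.003]],
    [28, [0, 3, 6], [0, 0, -0.003]],
    [28, [0, 3, 8], [0, 0, -0.003]],
    [28, [0, 3, 9], [0, 0, -0.003]],
    [28, [0, 3, 9], [0, 0, -0.003]],
  ],
)

```text
clock: 8.6
tcp_pos: [0.6185, 0.1438, 0.0306]
orientation: [-2.131, -2.308, 0.001]
contact_force: [-0.1, -0.5, -1.0]
grip_width: 0.0281
```

Request:
play_rows(
  deltas=[
    [28, [0, 0, 1], [0, 0, 0]],
    [28, [0, 0, 1], [0, 0, 0]],
  ],
)

```text
clock: 8.85
tcp_pos: [0.6184, 0.1437, 0.0296]
orientation: [-2.131, -2.308, 0.001]
contact_force: [-0.0, -1.0, -0.3]
grip_width: 0.0276
```

Request:
play_rows(
  deltas=[
    [28, [0, 0, 1], [0, 0, 0]],
    [28, [0, 0, 1], [0, 0, 0]],
  ],
)

```text
clock: 9.1
tcp_pos: [0.6184, 0.1438, 0.0285]
orientation: [-2.131, -2.308, 0.001]
contact_force: [-0.4, -0.2, 0.4]
grip_width: 0.0279
```

Request:
play_rows(
  deltas=[
    [28, [0, 0, 1], [0, 0, 0]],
    [28, [0, 0, 1], [0, 0, 0]],
  ],
)

```text
clock: 9.35
tcp_pos: [0.6183, 0.1438, 0.0274]
orientation: [-2.131, -2.308, 0.002]
contact_force: [-0.1, 0.7, -0.1]
grip_width: 0.0279
```

```bash
cat >> h.py <<'E'
def tip(us,v0,v1):
    p,d=r.grab_frame("side"); m,A,t=cam("side")
    for u in us:
        uv=np.array([(u,v) for v in range(v0,v1)])
        q=cv2.undistortPoints(np.float32(uv).reshape(-1,1,2),m['mtx'],m['D']).reshape(-1,2)
        P=np.c_[q,np.ones(len(q))]*d[uv[:,1],uv[:,0]][:,None]@A.T+t
        print(u,[(int(a[1]),*b.round(3).tolist(),int(p[a[1],a[0],2])) for a,b in zip(uv,P)])
E
python3 -c "
from h import *
togo([.6186,.138,.0503],1.6503); tip((354,),190,203)"
```

```text
t 9.35 tcp [0.6183 0.1438 0.0274] az 1.6507 F [-0.1  0.7 -0.1] w 0.0279
shift [ -5.8  -0.1 -22.9] turn [-0.001  0.     0.   ]
354 [(190, 0.6, 0.131, 0.072, 207), (191, 0.6, 0.13, 0.069, 209), (192, 0.6, 0.131, 0.066, 209), (193, 0.6, 0.13, 0.063, 212), (194, 0.601, 0.132, 0.059, 213), (195, 0.601, 0.13, 0.057, 212), (196, 0.601, 0.132, 0.053, 119), (197, 0.601, 0.133, 0.048, 51), (198, 0.6, 0.127, 0.051, 39), (199, 0.6, 0.122, 0.052, 43), (200, 0.6, 0.12, 0.051, 65), (201, 0.598, 0.109, 0.057, 99), (202, 0.597, 0.102, 0.061, 106)]
```

Tips are now at z≈0.053, about mid-thickness of the rail. Pushing.

Request:
play_rows(
  deltas=[
    [28, [-6, 0, 0], [0, 0, 0]],
    [28, [-12, 0, 0], [0, 0, 0]],
    [28, [-17, 0, 0], [0, 0, 0]],
    [28, [-22, 0, 0], [0, 0, 0]],
    [28, [-27, 0, 0], [0, 0, 0]],
    [28, [-34, 0, 0], [0, 0, 0]],
    [28, [-42, 0, 0], [0, 0, 0]],
    [28, [-50, 0, 0], [0, 0, 0]],
  ],
)

```text
clock: 10.4
tcp_pos: [0.6223, 0.0932, 0.0275]
orientation: [-2.131, -2.308, 0.002]
contact_force: [-0.6, 0.6, 0.1]
grip_width: 0.0277
```

Run:
```python
from h import *
togo([.6186,.138,.0274],1.6503)
p,d=r.grab_frame("side"); cv2.imwrite("pics/s5.png",cv2.resize(p[160:320,250:450,::-1],None,fx=3.5,fy=3.5))
```

```text
t 10.4 tcp [0.6223 0.0932 0.0275] az 1.6504 F [-0.6  0.6  0.1] w 0.0277
shift [44.9 -0.2  0.1] turn [-0.001  0.001  0.   ]
```

View pics/s5.png

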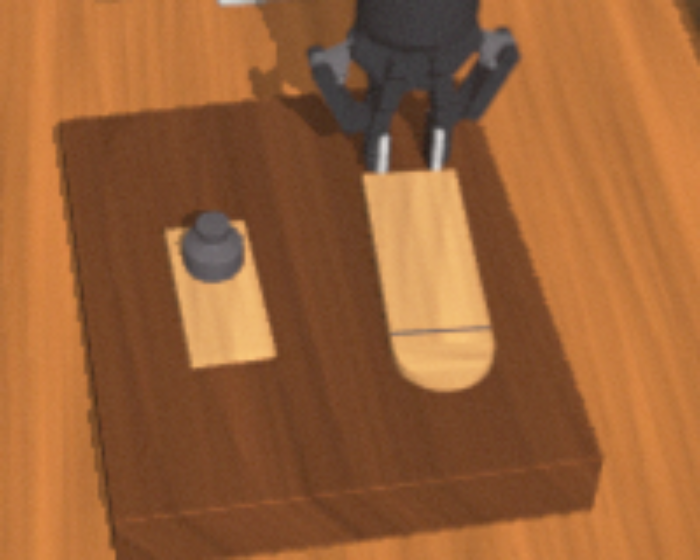

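The rail is now moving and has turned square: fingertips are behind the tail at v≈170, the pencil line is at v≈330, and the edge runs along v≈460–520. Continuing.

Request:
play_rows(
  deltas=[
    [28, [-7, 0, 0], [0, 0, 0]],
    [28, [-16, 0, 0], [0, 0, 0]],
    [28, [-26, 0, 0], [0, 0, 0]],
    [28, [-36, 0, 0], [0, 0, 0]],
    [28, [-46, 0, 0], [0, 0, 0]],
    [28, [-56, 0, 0], [0, 0, 0]],
    [28, [-64, 0, 0], [0, 0, 0]],
    [28, [-70, 0, 0], [0, 0, 0]],
  ],
)

```text
clock: 11.45
tcp_pos: [0.628, 0.0212, 0.0277]
orientation: [2.133, 2.306, -0.003]
contact_force: [0.6, 1.2, 0.3]
grip_width: 0.0277
```

Request:
play_rows(
  deltas=[
    [28, [-5, 0, 0], [0, 0, 0]],
    [28, [-10, 0, 0], [0, 0, 0]],
    [28, [-15, 0, 0], [0, 0, 0]],
    [28, [-18, 0, 0], [0, 0, 0]],
    [28, [-18, 0, 0], [0, 0, 0]],
  ],
)

```text
clock: 12.08
tcp_pos: [0.6294, 0.0029, 0.0278]
orientation: [2.133, 2.305, -0.003]
contact_force: [-0.2, -0.6, 0.7]
grip_width: 0.0278
```

Run:
```python
from h import *
togo([.6186,.138,.0274],1.6503)
p,d=r.grab_frame("side"); np.save("s6.npy",p); cv2.imwrite("pics/s6.png",cv2.resize(p[180:320,270:450,::-1],None,fx=4,fy=4,interpolation=2))
```

```text
t 12.07 tcp [0.6294 0.0029 0.0278] az 1.6482 F [-0.2 -0.6  0.7] w 0.0278
shift [ 1.355e+02 -3.000e-01  1.000e-01] turn [-0.001  0.002 -0.002]
```

View pics/s6.png

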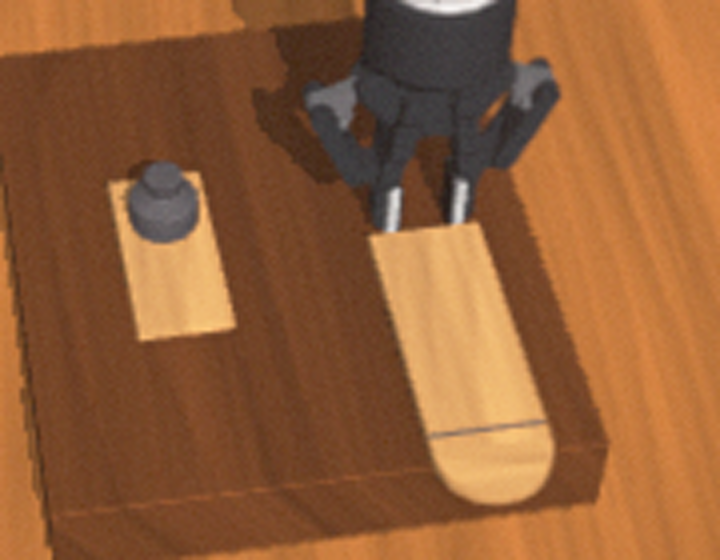

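Request:
play_rows(
  deltas=[
    [28, [-4, 0, 0], [0, 0, 0.001]],
    [28, [-7, 0, 0], [0, 0, 0.001]],
    [28, [-9, 0, 0], [0, 0, 0.001]],
    [28, [-9, 0, 0], [0, 0, 0.001]],
    [28, [0, 0, 0], [0, 0, 0]],
    [28, [12, 0, 0], [0, 0, 0]],
    [28, [15, 0, -40], [0, 0, 0]],
    [28, [15, 0, -90], [0, 0, 0]],
  ],
)

```text
clock: 13.12
tcp_pos: [0.6272, 0.0203, 0.1176]
orientation: [-2.13, -2.307, 0.006]
contact_force: [1.4, 0.9, 0.1]
grip_width: 0.0284
```

Request:
play_rows(
  deltas=[
    [60, [-20, -3, -50], [0, 0, 0]],
    [70, [-65, -5, -100], [0, 0, 0]],
    [70, [-110, -8, -130], [0, 0, 0]],
    [70, [-140, -8, -130], [0, 0, 0]],
    [70, [-140, -8, -130], [0, 0, 0]],
    [70, [-140, -8, -130], [0, 0, 0]],
  ],
)

```text
clock: 13.88
tcp_pos: [0.6308, -0.1175, 0.2472]
orientation: [-2.127, -2.308, 0.005]
contact_force: [0.1, 0.1, 0.2]
grip_width: 0.07
```

Run:
```python
from h import *
o=r.get_obs();p,d=r.grab_frame("wrist"); cv2.imwrite("pics/w7.png",p[:,:,::-1]); np.savez("w7.npz",p=p,d=d,a=o['tcp_pos'],b=o['orientation']); print(o['clock'],o['tcp_pos'],o['orientation'],abs(o['qvel']).max())
```

```text
13.875 [ 0.63083058 -0.11751311  0.2472028 ] [-2.1265907  -2.30829592  0.00527205] 0.01286425337447346
```

View pics/w7.png

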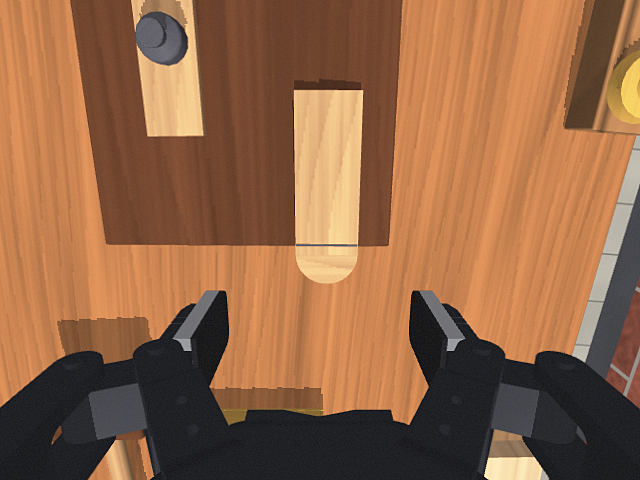

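The board edge is at v≈244, with the pencil line nearly on it. The tip is at about (327,283) and the tail at v≈90. Measuring now.

```bash
cat > meas.py <<'E'
from h import *
def meas(fn):
    f=np.load(fn);p=f['p'];c=cam("wrist",dict(tcp_pos=f['a'],orientation=f['b']))
    g=cv2.GaussianBlur(cv2.cvtColor(p,cv2.COLOR_RGB2GRAY),(3,3),0).astype(float);gy=np.gradient(g,axis=0);gx=np.gradient(g,axis=1)
    def sub(a):  # subpixel peak
        i=a.argmax(0);i=np.clip(i,1,a.shape[0]-2);j=np.arange(a.shape[1]);l,m,h=a[i-1,j],a[i,j],a[i+1,j];return i+.5*(l-h)/(l-2*m+h-1e-9)
    def fit(nm,uv,z):
        w=plane(c,uv,z);l=cv2.fitLine(np.float32(w),cv2.DIST_HUBER,0,.0005,.001).ravel().astype(float);print(nm,'az %.4f'%np.arctan(l[1]/l[0]) if abs(l[0])>abs(l[1]) else nm+' yaw %.4f'%np.arctan(-l[0]/l[1]),l[2:].round(4));return l
    us=np.r_[115:285,365:384];e=fit('edge',np.c_[us,232+sub(gy[232:258][:,us])],.05)
    us=np.r_[302:352];k=fit('pencil',np.c_[us,236+sub(-g[236:254][:,us])],.058)
    us=np.r_[300:357];t=fit('tail',np.c_[us,80+sub(gy[80:100][:,us])],.058)
    vs=np.r_[110:225]
    fit('left side',np.c_[285+sub(gx[vs][:,285:305].T),vs],.058);fit('right side',np.c_[350+sub(-gx[vs][:,350:370].T),vs],.058)
    n=np.array([e[1],-e[0]])*np.sign(e[0]); D=lambda q:(q-e[2:4])@n*1000
    vs=sub(-gy[270:295][:,300:355])+270;w=plane(c,np.c_[np.r_[300:355],vs],.058)
    print('past edge mm: pencil %.1f tail %.1f tip %.1f'%(D(k[2:4]),D(t[2:4]),D(w).max()))
if __name__=="__main__":
    import sys; meas(sys.argv[1])
E
python3 meas.py w7.npz
```

```text
edge az 0.0774 [ 0.5317 -0.1682]
pencil az 0.0772 [ 0.6428 -0.1562]
tail az 0.0781 [ 0.6297 -0.0169]
left side left side yaw 0.0772 [ 0.6068 -0.1014]
right side right side yaw 0.0781 [ 0.6653 -0.0809]
past edge mm: pencil -3.3 tail -143.3 tip 36.2
```

Squareness is within 0.001 rad and the overhang is about 3.5 mm short. One more nudge is needed: back behind the tail, then finish.

```bash
python3 -c "
from h import *
togo([.6286,.0130,.0280],1.6490)"
```

```text
t 13.93 tcp [ 0.6309 -0.1171  0.2471] az 1.6535 F [ 0.8  0.4 -0.1] w 0.0703
shift [129.9   9.5 219.1] turn [-0.005  0.     0.005]
```

Request:
play_rows(
  deltas=[
    [28, [45, 4, 20], [0, 0, 0]],
    [28, [90, 7, 50], [-0.003, 0, 0.003]],
    [28, [130, 9.5, 95], [-0.005, 0, 0.005]],
    [28, [130, 9.5, 145], [-0.005, 0, 0.005]],
    [28, [130, 9.5, 185], [-0.005, 0, 0.005]],
    [28, [130, 9.5, 210], [-0.005, 0, 0.005]],
    [28, [130, 9.5, 218], [-0.005, 0, 0.005]],
    [28, [130, 9.5, 219], [-0.005, 0, 0.005]],
  ],
)

```text
clock: 14.92
tcp_pos: [0.6287, 0.0143, 0.0282]
orientation: [-2.132, -2.308, -0.001]
contact_force: [0.0, 1.1, -0.2]
grip_width: 0.0279
```

```bash
python3 -c "
from h import *
togo([.6304,-.0096,.0280],1.6490)"
```

```text
t 14.93 tcp [0.6287 0.0143 0.0282] az 1.65 F [ 0.   1.1 -0.2] w 0.0279
shift [-24.   -0.2   0.2] turn [ 0.    -0.     0.001]
```

Request:
play_rows(
  deltas=[
    [28, [-6, 0, 0], [0, 0, 0.001]],
    [28, [-12, 0, 0], [0, 0, 0.001]],
    [28, [-17, 0, 0], [0, 0, 0.001]],
    [28, [-20, 0, 0], [0, 0, 0.001]],
    [28, [-22, 0, 0], [0, 0, 0.001]],
    [28, [-24, 0, 0], [0, 0, 0.001]],
    [28, [-24, 0, 0], [0, 0, 0.001]],
    [28, [-24, 0, 0], [0, 0, 0.001]],
  ],
)

```text
clock: 15.92
tcp_pos: [0.6306, -0.0096, 0.0281]
orientation: [-2.133, -2.306, -0.001]
contact_force: [0.2, -0.0, -0.7]
grip_width: 0.028
```

Request:
play_rows(
  deltas=[
    [28, [5, 0, 0], [0, 0, 0]],
    [28, [15, 0, 0], [0, 0, 0]],
    [28, [22, 0, -40], [0, 0, 0]],
    [40, [22, 0, -90], [0, 0, 0]],
    [60, [5, -3, -140], [0, 0, 0]],
    [70, [-30, -5, -190], [0, 0, 0]],
    [70, [-70, -8, -220], [0, 0, 0]],
    [70, [-107, -8, -220], [0, 0, 0]],
  ],
)

```text
clock: 16.92
tcp_pos: [0.6325, -0.1178, 0.2515]
orientation: [2.129, 2.304, 0.007]
contact_force: [0.3, -0.3, -0.4]
grip_width: 0.0701
```

Request:
play_rows(
  deltas=[
    [70, [0, 0, 0], [0, 0, 0]],
    [70, [0, 0, 0], [0, 0, 0]],
  ],
)

```text
clock: 17.18
tcp_pos: [0.6327, -0.1164, 0.2514]
orientation: [2.129, 2.306, 0.008]
contact_force: [-0.1, 1.0, 0.1]
grip_width: 0.0699
```

```bash
python3 - <<'E'
from h import *
o=r.get_obs();p,d=r.grab_frame("wrist"); cv2.imwrite("pics/w8.png",p[:,:,::-1]); np.savez("w8.npz",p=p,d=d,a=o['tcp_pos'],b=o['orientation']); print(o['clock'],o['tcp_pos'],o['orientation'],abs(o['qvel']).max())
E
python3 meas.py w8.npz
```

```text
17.175 [ 0.63265782 -0.11642781  0.25143081] [2.12856192 2.30597671 0.00781418] 0.01582451513411741
edge az 0.0775 [ 0.5386 -0.1676]
pencil az 0.0788 [ 0.6381 -0.16  ]
tail az 0.0762 [ 0.6354 -0.0199]
left side left side yaw 0.0797 [ 0.6057 -0.0852]
right side right side yaw 0.0798 [ 0.6658 -0.086 ]
past edge mm: pencil 0.1 tail -139.8 tip 39.8
```

View pics/w8.png

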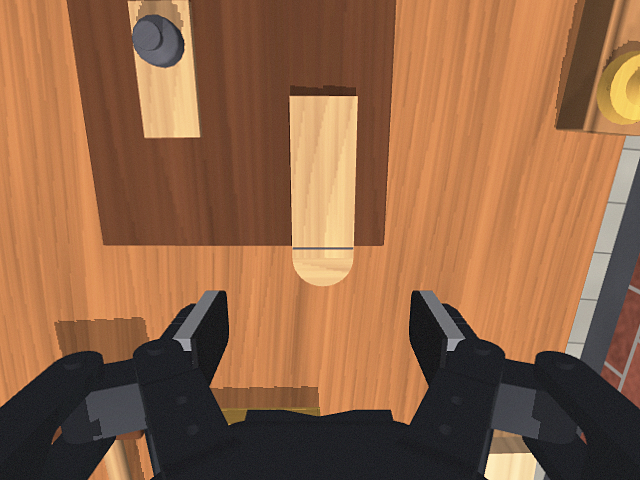

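The overhang measures 39.8–40.2 mm, the rail is square within about 0.002 rad, and the robot is clear of everything.

```bash
python3 -c "
from bench import r
print(r.hand_in())"
```

```text
the job is handed in; nothing more can be done
None
```

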